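Lay the second course of a shielding wall

ROBOT

A 6-joint arm with a two-finger parallel gripper is mounted at the origin on the work surface. World frame = base frame: x ahead of the robot, y to its left, z up, the work surface at z = 0. Lengths are in mm, angles in rad, forces in N, time in s.
With the tool pointing down it reaches from about 400 to 925 mm from the base axis. Payload 12.5 kg.
Tool frame: the origin (TCP) lies midway between the tips of the shut fingers; the grasp point (between the pads) lies 19 mm behind it; y points along the fingers, x is the direction in which the jaws open and shut, and the axes are right-handed (so a half turn about y gives the same grasp; the last joint's range is limited). The gripper opens to 95 mm and grips with 3 to 60 N. Pads are 20 mm wide; open, the fingers measure 119 mm over their backs; the gripper's body (75 mm by 180 mm) begins 59 mm behind the grasp point.
Start: joints at [1.209, 0.491, 1.559, -0, 1.092, -0.106], TCP at [158.119, 604.686, 214.661] pointing down, gripper open.
Joint ranges: [-3.1, 3.1], [-0.84, 2.19], [0.05, 2.79], [-1.13, 4.28], [0.06, 2.93], [-2.69, 2.69]. Speed limits (rad/s): [2.22, 2.22, 2.79, 3.14, 3.14, 3.14].

INTERFACE

Orientations are given as [roll, pitch, yaw] about the fixed x, y, z axes, in that order (R = Rz(yaw) Ry(pitch) Rx(roll)).
In Python, from cell import env, vision, job gives the robot as it stands.
- The arm moves only by the shell command python3 -m crank 'ROWS' [OPENING]. ROWS is JSON, a list of rows, each a list of 6 numbers: the shift along the tool's x, y, z in mm, then the turn, a rotation vector about the tool's x, y, z in degrees. In form: [[x, y, z, rx, ry, rz], ...]. A call has 1 to 5 rows; each row is the pose to reach, as a shift and turn from the pose measured when the call began, along the tool's axes at that moment; what a row does not reach only later rows make up. A row lasts 1/10 s, in which the tool goes at most 50 mm and 8.59 degrees, less where a joint would pass 70% of its speed; a pose out of reach is approached as far as the arm can. A call with a gripper value outside its range is refused whole. OPENING is the opening, from 0 (shut) to 1 (fully open), set as the call begins (- or left out, the last holds). The fingers move at their own pace and stop on an object; the grip force is fixed at half the most. Time passes only in rows, so rows that repeat a pose let the fingers close. It gives the time, the measured TCP pose, the force and the opening at its end, in the units of the state.
- env.state(): the state, without advancing time (a new reading comes with each control period).
- vision.read_camera(name): name is "side" or "top"; returns (picture, depth): 400x640x3 uint8, blue, green, red; 400x640 float32, mm along the optical axis (not along the pixel's ray), 0 where there is no reading.
- vision.calibration(name): a dict with "vertical_fov" (degrees; the focal length in pixels is half the picture's height over the tangent of half this angle, whatever the lens; pixels are square), "cx", "cy" (the principal point, pixels), "pose" (4x4, takes a point from camera to world coordinates). Camera axes: x right, y down, z forward; pixel columns grow to the right and rows downward; lengths in mm; the calibration is good to about 2 mm. A picture is of the moment at which its call begins. calibration takes no time and is no camera call.
- job.job_done(): hands the job in, once; it reports no verdict.
The state is a dict: "t": time; "joints": joint angles; "qvel": joint speeds; "tau": joint torques, N m; "eef_pos": TCP position; "tcp_rot": TCP orientation; "ft_force": force on the tool from outside, world axes, zero at the start; "moment": the same for the moment, N m; "opening": opening from 0.0 (shut) to 1.0 (fully open).
Only numpy, scipy, OpenCV 4.12 (cv2) and the standard library are available. Lean on these libraries where they do the work, as an engineer would, in place of code of your own. Each camera call takes 0.05 s, during which the arm holds its last target.

TASK

Lay the second course of the small shielding wall on the two bricks already on the steel plate: the full-length brick centred over the joint between them and a half brick close up against each end of it, so that no joint stands above another and the new course lies flat, in line and flush with the one below at its faces and ends. Set each brick down gently rather than dropping it, and leave the three-quarter-length spare brick, the source pot, the bottle and the beaker where they are.

Things in the scene. Friction and masses are not known exactly. Their poses are not given: they have to be found in the camera images.
- wall: Fixed base course: two off-white plastic bricks, each 140 x 50 x 40 mm, end to end (280 mm together, their joint in the middle) on a steel plate 320 x 90 x 6 mm. Origin: on the bench surface under the middle of the joint; x along the wall, y across its 50 mm thickness, z up. The bricks' top is 46 mm above the origin, so a brick of the second course has its centre at 66 mm.
- full_mid (a point): Full-length off-white plastic brick, about 0.27 kg, 140 x 50 x 40 mm (length x width x height), edges rounded 3 mm, loose on the bench in a row between the robot and the wall; a push of 1 to 4 N slides it; any brick may lie in any of the four places. Point: the brick's centre, 20 mm above its underside; x along its length, y across its 50 mm width, z up.
- half_a_mid (a point): Half brick of the same plastic, about 0.13 kg, 70 x 50 x 40 mm (length x width x height), edges rounded 3 mm, loose on the bench in a row between the robot and the wall; a push of 1 to 4 N slides it; any brick may lie in any of the four places. Point: the brick's centre, 20 mm above its underside; x along its length, y across its 50 mm width, z up. The two half bricks are alike; either may go to either end.
- half_b_mid (a point): The other half brick, 70 x 50 x 40 mm (length x width x height), edges rounded 3 mm, loose on the bench in a row between the robot and the wall; a push of 1 to 4 N slides it; any brick may lie in any of the four places. Point: the brick's centre, 20 mm above its underside; x along its length, y across its 50 mm width, z up.
- spare_mid (a point): Spare three-quarter brick of the same plastic, not used, 105 x 50 x 40 mm (length x width x height), edges rounded 3 mm, loose on the bench in a row between the robot and the wall; a push of 1 to 4 N slides it; any brick may lie in any of the four places. Point: the brick's centre, 20 mm above its underside; x along its length, y across its 50 mm width, z up.
- pot: Bystander: dark steel source pot with a knob on its lid, 86 mm across, 95 mm tall, beyond the wall. Origin: centre of its underside.
- bottle: Bystander: amber bottle, 66 mm across, 140 mm tall, on the robot's left. Origin: centre of its underside.
- beaker: Bystander: glass beaker, 76 mm across, 95 mm tall, on the robot's right. Origin: centre of its underside.

How it is judged (in metres and radians):
At the end, for the whole second after the job is handed in: All three bricks rest flat on the base course, in line with it (0.08 rad), faces flush within 8 mm; full brick centred over the joint below within 10 mm; a half brick at each end of it, flush with the wall's end within 10 mm, joints beside the full brick open less than 6 mm (y of full_mid in the frame of wall between -0.008 and 0.008 m and z of full_mid in the frame of wall between 0.063 and 0.069 m and angle between the x axis of each of full_mid, half_a_mid, half_b_mid and the x axis of wall, either way round below 0.08 rad and angle between the z axis of each of full_mid, half_a_mid, half_b_mid and the z axis of wall, either way round below 0.05 rad and linear speed of each of full, half_a, half_b below 0.02 m/s and y of half_a_mid in the frame of wall between -0.008 and 0.008 m and z of half_a_mid in the frame of wall between 0.063 and 0.069 m and y of half_b_mid in the frame of wall between -0.008 and 0.008 m and z of half_b_mid in the frame of wall between 0.063 and 0.069 m and x of full_mid in the frame of wall between -0.01 and 0.01 m and distance between each of half_a_mid, half_b_mid and full_mid below 0.111 m and ((x of half_a_mid in the frame of wall between 0.095 and 0.115 m and x of half_b_mid in the frame of wall between -0.115 and -0.095 m) or (x of half_a_mid in the frame of wall between -0.115 and -0.095 m and x of half_b_mid in the frame of wall between 0.095 and 0.115 m))); the robot touches nothing.
It fails at once if a brick is dropped or slammed onto the base course (faster than 0.45 m/s within 20 mm of it) ((x of full_mid in the frame of wall between -0.14 and 0.14 m and y of full_mid in the frame of wall between -0.03 and 0.03 m and z of full_mid in the frame of wall between 0.05 and 0.086 m and linear speed of full above 0.45 m/s) or (x of half_a_mid in the frame of wall between -0.14 and 0.14 m and y of half_a_mid in the frame of wall between -0.03 and 0.03 m and z of half_a_mid in the frame of wall between 0.05 and 0.086 m and linear speed of half_a above 0.45 m/s) or (x of half_b_mid in the frame of wall between -0.14 and 0.14 m and y of half_b_mid in the frame of wall between -0.03 and 0.03 m and z of half_b_mid in the frame of wall between 0.05 and 0.086 m and linear speed of half_b above 0.45 m/s)).
It fails at once if the spare three-quarter brick is moved more than 25 mm (distance of spare_mid from where it was at the start of the episode above 0.025 m).
It fails at once if the source pot is moved more than 25 mm (distance of pot from where it was at the start of the episode above 0.025 m).
It fails at once if the bottle is moved more than 25 mm (distance of bottle from where it was at the start of the episode above 0.025 m).
It fails at once if the beaker is moved more than 25 mm (distance of beaker from where it was at the start of the episode above 0.025 m).
It also fails if it takes over 72 s, if anything falls off the work surface, if the arm or the gripper's body presses on something with over 40 N, if the wrist force passes 120 N, or if a joint passes its speed limit or range.

## Working session

There is one attempt and no reset: what is moved stays moved. The work goes in short steps, Python scripts to look and compute and a shell command to move; the robot and the scene stay as the last step left them, time stands still between calls to the robot, and variables do not carry over. Pictures are saved under pics/ and viewed, and the job is handed in when it is done.

```bash
ls; mkdir -p pics; python3 - <<'E'
from cell import env, vision, job
import cv2,numpy as np
print(env.state())
for n in("side","top"):
    p,d=vision.read_camera(n);cv2.imwrite(f"pics/{n}0.png",p);np.save(f"pics/{n}0.npy",d);c=vision.calibration(n);print(n,c,(d==0).mean())
E
```

```text
pics
{'t': 0.0, 'joints': array([ 1.20940334e+00,  4.91571973e-01,  1.55948592e+00, -2.47724824e-05,
        1.09167533e+00, -1.05558175e-01]), 'qvel': array([-0.00161522,  0.00044549, -0.00069331, -0.00035107,  0.0010714 ,
       -0.00077042]), 'tau': array([-2.04835334e-03, -6.12648869e+01, -2.58169073e+01,  6.91555697e-02,
        4.84182313e-02, -1.11619686e-04]), 'eef_pos': array([158.02575397, 604.42785003, 214.04147453]), 'tcp_rot': array([-1.57069800e+00,  1.13653133e-03,  1.31497301e+00]), 'ft_force': array([ 0.00438062,  0.58942067, -0.09699676]), 'moment': array([0.03982766, 0.03285434, 0.0073678 ]), 'opening': 1.001810593482173}
side {'vertical_fov': 51.211911241028005, 'cx': 328.17583113179904, 'cy': 196.53404801560814, 'pose': array([[-9.68274625e-01, -1.55196400e-01,  1.95852823e-01,
         4.31514150e+02],
       [-2.49448984e-01,  5.53838248e-01, -7.94379254e-01,
         8.12499637e+02],
       [ 1.48140164e-02, -8.18032562e-01, -5.74981107e-01,
         6.39422094e+02],
       [ 0.00000000e+00,  0.00000000e+00,  0.00000000e+00,
         1.00000000e+00]])} 0.0037578125
top {'vertical_fov': 43.35110831415891, 'cx': 317.80737073599266, 'cy': 193.7139962580223, 'pose': array([[-1.81712690e-02, -9.96509114e-01,  8.14824608e-02,
         4.87208729e+02],
       [-9.99807355e-01,  1.75055246e-02, -8.87741531e-03,
         6.30155348e+00],
       [ 7.42003204e-03, -8.16280776e-02, -9.96635239e-01,
         1.44226310e+03],
       [ 0.00000000e+00,  0.00000000e+00,  0.00000000e+00,
         1.00000000e+00]])} 0.00420703125
```

View pics/top0.png

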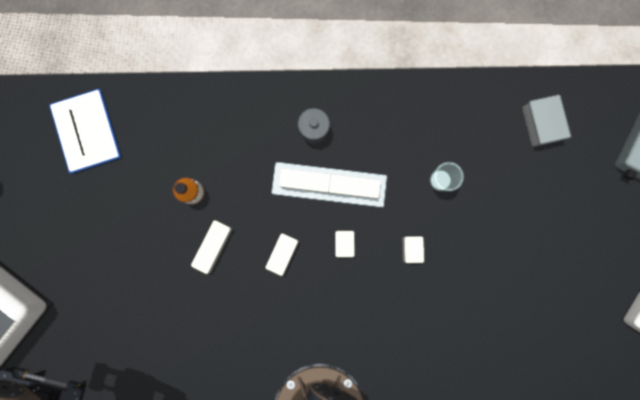

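View pics/side0.png

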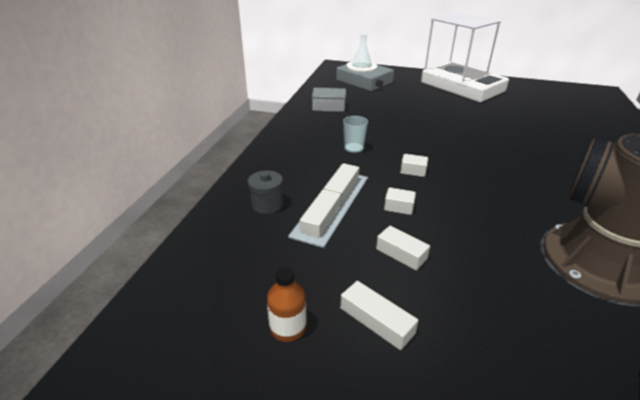

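Top view: the full brick is at (211,247), the spare at (282,254), the halves at (345,244) and (413,250), and the wall's joint at (330,184). Next I measure the poses.

```bash
cat > h.py <<'E'
from cell import env, vision, job
import cv2,numpy as np
from scipy.spatial.transform import Rotation as R
def K(c):
    f=200/np.tan(np.radians(c['vertical_fov']/2)); return f,c['cx'],c['cy'],np.array(c['pose'])
def cast(n,px,z):
    f,cx,cy,T=K(vision.calibration(n)); px=np.atleast_2d(px).astype(float)
    d=np.c_[(px[:,0]-cx)/f,(px[:,1]-cy)/f,np.ones(len(px))]@T[:3,:3].T
    o=T[:3,3]; return o+d*((z-o[2])/d[:,2])[:,None]
def cloud(n,d):
    f,cx,cy,T=K(vision.calibration(n)); v,u=np.mgrid[:d.shape[0],:d.shape[1]]
    P=np.stack([(u-cx)/f*d,(v-cy)/f*d,d],-1); return P@T[:3,:3].T+T[:3,3]
def look(n,tag):
    p,d=vision.read_camera(n);cv2.imwrite(f"pics/{n}{tag}.png",p);np.save(f"pics/{n}{tag}.npy",d);return p,d
def bricks(n,p,d,zlo=25,zhi=60):
    """white blobs at top heights"""
    W=cloud(n,d); z=W[...,2]
    h=cv2.cvtColor(p,cv2.COLOR_BGR2HSV)
    m=((h[...,2]>165)&(h[...,1]<40)&(z>zlo)&(z<zhi)&(W[...,0]<800)&(abs(W[...,1])<400)&(W[...,0]>300)).astype(np.uint8)
    k,lab,st,ce=cv2.connectedComponentsWithStats(m)
    return W,m,lab,[i for i in range(1,k) if st[i,4]>60]
E
python3 - <<'E'
from h import *
for n in("top","side"):
    p=cv2.imread(f"pics/{n}0.png");d=np.load(f"pics/{n}0.npy")
    W,m,lab,ids=bricks(n,p,d)
    for i in ids:
        s=lab==i; zt=np.median(W[s][:,2]) 
        v,u=np.nonzero(s)
        if n=="side": s2=s&(W[...,2]>zt); 
        zz=46 if zt>43 else 40
        Q=cast(n,np.c_[u,v],zz)[:,:2]
        r=cv2.minAreaRect(Q.astype(np.float32))
        c=Q.mean(0); ev,E=np.linalg.eigh(np.cov(Q.T)); a=np.degrees(np.arctan2(E[1,1],E[0,1]))
        print(n,i,s.sum(),'z%.1f'%zt,np.percentile(W[s][:,2],[5,95]).round(1),'px',u.mean().round(1),v.mean().round(1),'cen',c.round(1),'ang%.1f'%a,'L,W',np.sqrt(12*ev[::-1]).round(1),'rect',np.round(r[0],1),np.round(r[1],1),round(r[2],1), W[s][:,:2].mean(0).round(1))
E
```

```text
top 1 1838 z46.5 [41.1 51.3] px 329.0 182.9 cen [631.2 -37.9] ang82.1 L,W [279.1  51.5] rect [631.  -37.8] [279.3  52.1] 82.2 [631.2 -37.9]
top 3 959 z40.3 [34.4 45.6] px 210.2 246.6 cen [460.3 294.1] ang152.4 L,W [140.8  51.8] rect [460.9 293.7] [ 52.2 140.7] 62.8 [460.3 294.1]
top 4 465 z40.6 [33.8 45.5] px 344.1 243.1 cen [463.2 -76.7] ang178.4 L,W [68.6 52. ] rect [463.4 -76.4] [50.1 66.4] 88.8 [463.2 -76.7]
top 5 687 z40.4 [35.4 45.1] px 281.0 253.9 cen [436.6  98.7] ang154.5 L,W [105.   50.2] rect [436.7  98.7] [ 50.  104.9] 64.4 [436.6  98.7]
top 6 460 z40.5 [34.9 45.9] px 413.2 248.9 cen [ 443.7 -268.1] ang-179.4 L,W [68.6 51.5] rect [ 443.4 -267.6] [50.1 66.8] 88.2 [ 443.7 -268. ]
side 1 100 z42.4 [26.4 59.1] px 354.7 140.2 cen [ 632.2 -332.2] ang92.5 L,W [70.8 31.2] rect [ 634.4 -334.5] [33.8 70.4] 6.5 [ 631.5 -327.6]
side 2 283 z37.6 [27.2 40. ] px 414.6 161.0 cen [ 441.9 -253.9] ang93.9 L,W [69.  66.5] rect [ 442.5 -253.6] [71.1 68.1] 88.9 [ 441.9 -260.6]
side 3 1341 z44.4 [35.  46.4] px 327.7 197.3 cen [633.3  -9. ] ang82.4 L,W [295.2  48.9] rect [631.5 -24. ] [298.5  52.7] 83.0 [634.2 -12.1]
side 4 403 z38.1 [27.1 40.2] px 400.1 196.7 cen [461.7 -63.9] ang150.8 L,W [67.7 65.9] rect [462.  -63.5] [67.6 67.9] 88.4 [461.9 -68.7]
side 5 897 z38.5 [27.8 40.5] px 402.8 242.6 cen [437.  108.5] ang152.5 L,W [103.2  61.5] rect [438.9 108.4] [ 63.  104.1] 64.0 [437.  105.5]
side 6 1907 z38.9 [29.5 40.9] px 379.0 309.8 cen [459.4 303.3] ang152.2 L,W [137.1  57.1] rect [462.6 301.6] [ 58.2 138.9] 62.7 [459.6 301.7]
side 7 356 z42.9 [26.8 58.4] px 283.4 325.1 cen [613.8 380.5] ang175.3 L,W [51.3 28.4] rect [617.1 378.8] [57.1 37.7] 5.2 [612.9 382.7]
```

```bash
python3 - <<'E'
from h import *
n="side"
p=cv2.imread("pics/side0.png");d=np.load("pics/side0.npy")
W,m,lab,ids=bricks(n,p,d)
for i in (2,3,4,5,6):
    s=lab==i; zt=46 if i==3 else 40
    g=p[...,1].astype(int); print(i,np.percentile(g[s],[5,25,50,75,95]), 'top z',np.percentile(W[s][:,2],[60,80,90]).round(1))
    t=s&(W[...,2]>np.percentile(W[s][:,2],80)-2.5)
    v,u=np.nonzero(t);Q=cast(n,np.c_[u,v],zt)[:,:2].astype(np.float32)
    r=cv2.minAreaRect(Q);print('   ',np.round(r[0],1),np.round(r[1],1),round(r[2],1))
p=cv2.imread("pics/top0.png")
c=[cv2.resize(p[140:280,180:440],None,fx=3,fy=3,interpolation=cv2.INTER_CUBIC)]
cv2.imwrite("pics/crop0.png",c[0])
E
```

```text
2 [174.  194.  232.  233.  235.9] top z [38.1 39.  39.5]
    [ 442.  -262.9] [50.6 67.3] 88.9
3 [176. 227. 233. 234. 235.] top z [44.8 45.4 45.9]
    [630.5 -34.2] [278.1  48.8] 81.9
4 [175.1 198.  233.  234.  236. ] top z [38.6 39.4 39.6]
    [461.8 -71.9] [50.9 67.9] 88.4
5 [171. 209. 233. 233. 235.] top z [38.9 39.7 40.1]
    [436.1 102.9] [ 50.6 104. ] 64.0
6 [169. 229. 231. 232. 234.] top z [39.2 39.9 40.5]
    [460.7 298.3] [ 50.6 138.7] 62.7
```

View pics/crop0.png

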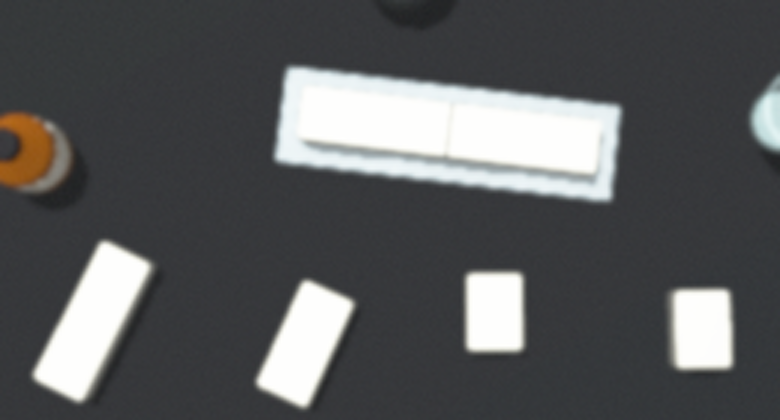

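```bash
cat >> h.py <<'E'
def go(x,y,z,yaw):
    s=env.state(); Rt=R.from_euler('xyz',s['tcp_rot']); T=R.from_euler('xyz',[-np.pi/2,0,np.radians(yaw)])
    sh=Rt.inv().apply(np.array([x,y,z])-s['eef_pos']); rv=np.degrees((Rt.inv()*T).as_rotvec())
    print('t%.1f'%s['t'],'at',s['eef_pos'].round(1),np.degrees(s['tcp_rot']).round(1),'open%.2f'%s['opening'],'F',s['ft_force'].round(1),'-> shift',sh.round(1),'turn',rv.round(1))
E
python3 -c "
from h import *
go(460.8,296,150,62.6)"
```

```text
t0.1 at [158.  604.5 214.1] [-90.    0.1  75.3] open1.00 F [ 0.7  0.  -0.3] -> shift [-221.8   64.3 -371. ] turn [-0.  12.7 -0.1]
```

```bash
python3 -m crank '[[-24,0,-40,0,1.3,0],[-48,0,-80,0,2.6,0],[-72,0,-120,0,3.9,0],[-96,0,-160,0,5.2,0],[-120,0,-200,0,6.5,0]]' 1; python3 -c "
from h import *
go(460.8,296,100,62.6)"
```

```text
t: 0.6
eef_pos: [322.1, 436.3, 214.1]
tcp_rot: [-1.571, 0.001, 1.201]
ft_force: [0.4, 0.4, -0.3]
opening: 0.996
t0.6 at [322.1 436.3 214.1] [-90.    0.1  68.8] open1.00 F [ 0.4  0.4 -0.3] -> shift [ -80.5  114.1 -180.1] turn [-0.   6.2 -0.1]
```

```bash
python3 -m crank '[[-16,20,-36,0,1.2,0],[-32,42,-72,0,2.4,0],[-48,66,-108,0,3.6,0],[-64,90,-144,0,5,0],[-80.5,114,-180,0,6.2,0]]'; python3 -c "
from h import *
go(460.8,296,5,62.7)"
```

```text
t: 1.1
eef_pos: [461.6, 294.7, 99.2]
tcp_rot: [-1.571, 0.001, 1.092]
ft_force: [0.5, 1.3, -0.2]
opening: 1.001
t1.1 at [461.6 294.7  99.2] [-90.    0.1  62.6] open1.00 F [ 0.5  1.3 -0.2] -> shift [ 0.9 94.2  1.3] turn [ 0.  -0.1 -0.1]
```

```bash
python3 -m crank '[[0.9,20,1.3,0,0,0],[0.9,42,1.3,0,0,0],[0.9,64,1.3,0,0,0],[0.9,82,1.3,0,0,0],[0.9,92,1.3,0,0,0]]'; python3 -m crank '[[0,0,0,0,0,0],[0,0,0,0,0,0],[0,0,0,0,0,0],[0,0,0,0,0,0],[0,0,0,0,0,0]]' 0.3;  python3 -c "
from h import *
go(460.8,296,5,62.7)
p,d=look('side',1)
cv2.imwrite('pics/side1c.png',cv2.resize(p[100:400,200:600],None,fx=2,fy=2))"
```

```text
t: 1.6
eef_pos: [460.3, 295.6, 5.6]
tcp_rot: [-1.57, 0.003, 1.092]
ft_force: [1.2, -0.4, 0.1]
opening: 0.999
t: 2.1
eef_pos: [460.5, 295.8, 6.2]
tcp_rot: [-1.57, 0.002, 1.092]
ft_force: [-0.4, -0.2, -0.3]
opening: 0.637
t2.1 at [460.5 295.8   6.2] [-90.    0.1  62.5] open0.64 F [-0.4 -0.2 -0.3] -> shift [ 0.3  1.2 -0.1] turn [-0.  -0.2 -0.1]
```

View pics/side1c.png

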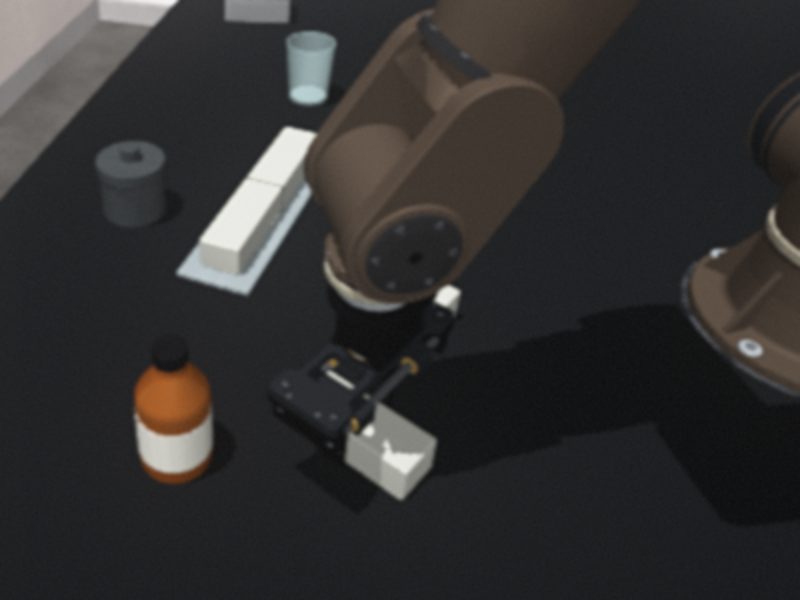

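The left finger stands beside the brick at about (360,430) in the crop. The fingers were still closing, so I let them finish.

```bash
python3 -m crank '[[0,0,0,0,0,0],[0,0,0,0,0,0],[0,0,0,0,0,0],[0,0,0,0,0,0],[0,0,0,0,0,0]]' 0.3; python3 -m crank '[[0,-5,0,0,0,0],[0,-20,0,0,0,0],[0,-45,0,0,0,0],[0,-75,0,0,0,0],[0,-110,0,0,0,0]]' 0.3;  python3 -c "
from h import *
look('side',2)
go(630.8,-36,120,-7.9)"
```

```text
t: 2.65
eef_pos: [460.4, 295.7, 6.2]
tcp_rot: [-1.57, 0.002, 1.092]
ft_force: [-2.5, -1.3, 4.0]
opening: 0.523
t: 3.15
eef_pos: [460.1, 295.6, 116.7]
tcp_rot: [-1.569, 0.004, 1.092]
ft_force: [1.3, -0.5, -2.8]
opening: 0.522
t3.2 at [462.1 296.7 122.3] [-90.2  -0.1  62.6] open0.52 F [2.8 2.3 3.3] -> shift [-217.6    2.6 -303.1] turn [ 0.1 70.5  0.2]
```

```bash
python3 -m crank '[[-20,0,-28,0,6,0],[-42,0,-59,0,14,0],[-65,0,-91,0,22,0],[-87,0,-121,0,29,0],[-109,0,-152,0,36,0]]' 0.3;python3 -c "
from h import *
go(630.8,-36,120,-7.9)"
```

```text
t: 3.7
eef_pos: [547.1, 128.6, 122.3]
tcp_rot: [-1.571, -0.003, 0.459]
ft_force: [1.0, 0.6, -2.9]
opening: 0.526
t3.7 at [547.1 128.6 122.3] [-90.   -0.2  26.3] open0.53 F [ 1.   0.6 -2.9] -> shift [   2.2    2.4 -184.6] turn [-0.  34.2  0.2]
```

View pics/side2.png

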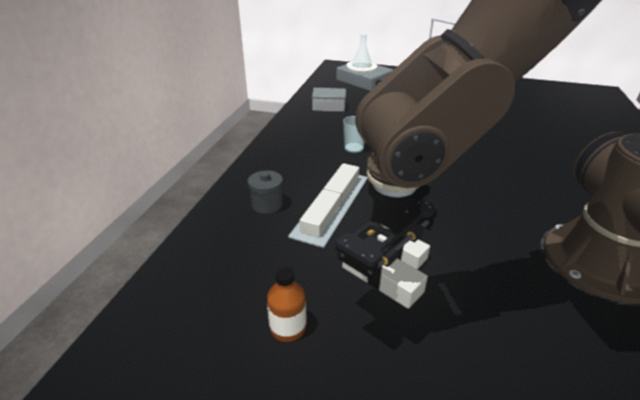

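The full brick is in the gripper, level, at about (405,280). I carry it on towards the wall.

```bash
python3 -m crank '[[0,0,-37,0,7,0],[1,0,-76,0,14,0],[1,1,-115,0,21,0],[2,2,-152,0,28,0],[2.2,2.4,-184.6,0,34.2,0]]' 0.3; python3 -m crank '[[0,0,0,0,0,0]]' 0.3; python3 -c "
from h import *
p,d=look('side',3)
cv2.imwrite('pics/side3c.png',cv2.resize(p[100:300,200:450],None,fx=3,fy=3))
go(630.8,-36,51.6,-7.9)"
```

```text
t: 4.2
eef_pos: [631.3, -37.8, 119.6]
tcp_rot: [-1.57, -0.003, -0.144]
ft_force: [0.0, -0.2, -2.7]
opening: 0.524
t: 4.3
eef_pos: [632.6, -41.2, 119.1]
tcp_rot: [-1.57, -0.003, -0.15]
ft_force: [-0.4, 0.4, -2.6]
opening: 0.525
t4.3 at [631.6 -39.6 118.9] [-89.9  -0.1  -8.4] open0.52 F [-0.7 -0.4 -2.7] -> shift [-1.4 67.3  3.4] turn [-0.1 -0.5  0.1]
```

View pics/side3c.png

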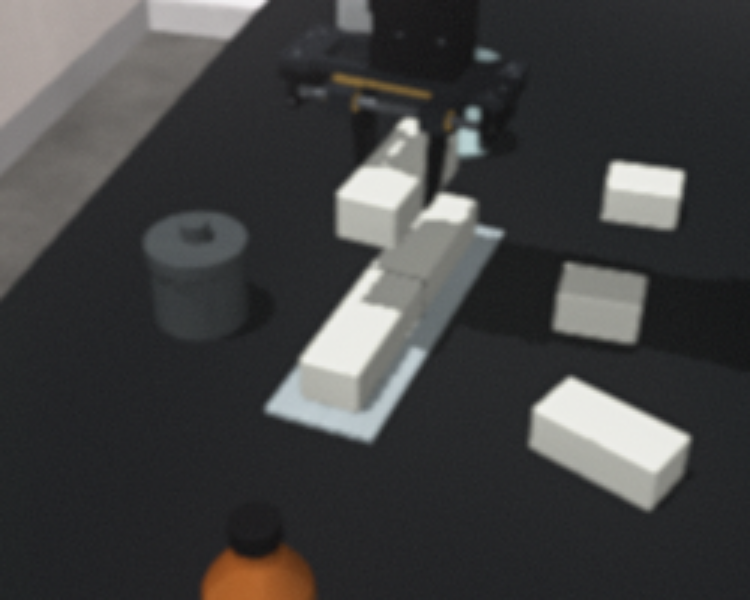

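The brick hangs level above the wall, with its near end at about (375,205) in the crop. I descend gently.

```bash
python3 -m crank '[[-1.4,15,3.4,0,-0.5,0],[-1.4,30,3.4,0,-0.5,0],[-1.4,44,3.4,0,-0.5,0],[-1.4,54,3.4,0,-0.5,0],[-1.4,60,3.4,0,-0.5,0]]' 0.3; python3 -m crank '[[0,0,0,0,0,0]]' 0.3; python3 -c "
from h import *
go(630.8,-36,52.2,-7.9)"
```

```text
t: 4.85
eef_pos: [630.4, -35.6, 57.6]
tcp_rot: [-1.57, -0.001, -0.137]
ft_force: [-0.1, 0.3, -3.7]
opening: 0.527
t: 4.95
eef_pos: [630.1, -35.4, 56.7]
tcp_rot: [-1.57, 0.001, -0.137]
ft_force: [0.8, -0.1, -3.5]
opening: 0.525
t5.0 at [630.1 -35.4  56.7] [-89.9   0.   -7.9] open0.53 F [ 0.8 -0.1 -3.5] -> shift [ 0.7  4.5 -0.5] turn [-0.1  0.  -0. ]
```

```bash
python3 -m crank '[[0.5,1,-0.5,0,0,0],[0.5,2,-0.5,0,0,0],[0.5,3,-0.5,0,0,0],[0.5,4,-0.5,0,0,0],[0.5,4.5,-0.5,0,0,0]]' 0.3; python3 -m crank '[[0,0,0,0,0,0]]' 0.3; python3 -c "
from h import *
p,d=look('side',4)
cv2.imwrite('pics/side4c.png',cv2.resize(p[100:300,200:450],None,fx=3,fy=3))
go(630.8,-36,51.6,-7.9)"
```

```text
t: 5.45
eef_pos: [630.6, -36.0, 52.3]
tcp_rot: [-1.57, 0.0, -0.137]
ft_force: [0.2, 0.2, -3.3]
opening: 0.527
t: 5.55
eef_pos: [630.6, -36.0, 52.4]
tcp_rot: [-1.57, 0.0, -0.137]
ft_force: [0.9, 0.3, -4.1]
opening: 0.527
t5.6 at [630.6 -36.   52.4] [-89.9   0.   -7.9] open0.52 F [ 0.6 -0.9 -2.3] -> shift [0.2 0.8 0. ] turn [-0.1  0.  -0. ]
```

View pics/side4c.png

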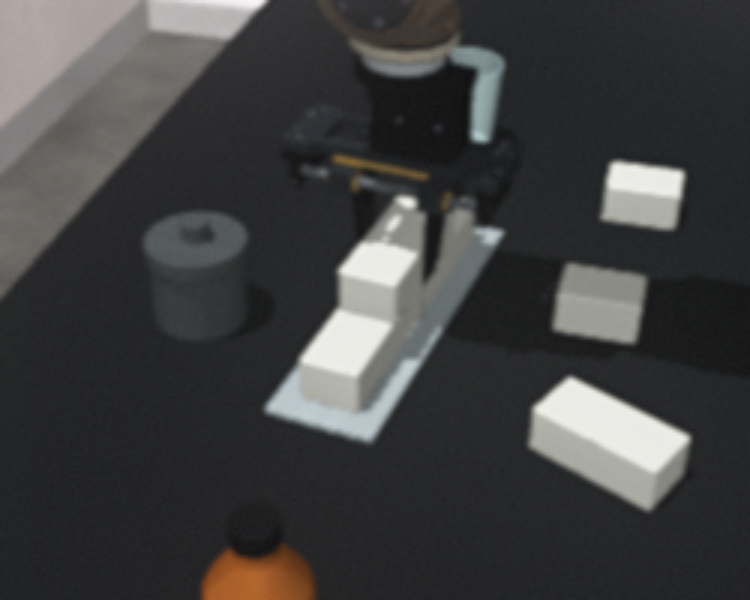

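The brick sits over the wall, flush at its near face around (385,290), but no contact force shows yet. I ease it down.

```bash
python3 -m crank '[[0,0.5,0,0,0,0],[0,1,0,0,0,0],[0,1.3,0,0,0,0]]' 0.3; python3 -m crank '[[0,0,0,0,0,0],[0,0.5,0,0,0,0]]' 0.3; python3 -c "
from h import *
go(630.8,-36,51.6,-7.9)"
```

```text
t: 5.9
eef_pos: [630.7, -36.0, 52.2]
tcp_rot: [-1.57, -0.0, -0.137]
ft_force: [-4.1, -0.1, 11.4]
opening: 0.523
t: 6.1
eef_pos: [630.9, -36.0, 52.3]
tcp_rot: [-1.57, -0.001, -0.137]
ft_force: [-2.4, 0.8, 9.3]
opening: 0.525
t6.1 at [630.9 -36.   52.3] [-89.9  -0.1  -7.9] open0.52 F [-2.4  0.8  9.3] -> shift [-0.1  0.7 -0. ] turn [-0.1  0.   0.1]
```

Contact at about 12 N. I release and retreat.

```bash
python3 -m crank '[[0,0,0,0,0,0],[0,0,0,0,0,0],[0,0,0,0,0,0],[0,0,0,0,0,0],[0,0,0,0,0,0]]' 0.8; python3 -m crank '[[0,0,0,0,0,0],[0,-12,0,0,0,0],[0,-35,0,0,0,0],[0,-70,0,0,0,0],[0,-100,0,0,0,0]]' 1; python3 -c "
from h import *
go(462.6,-74,130,-91.3)"
```

```text
t: 6.6
eef_pos: [630.9, -36.0, 52.2]
tcp_rot: [-1.57, -0.001, -0.137]
ft_force: [0.4, 0.7, 0.2]
opening: 0.797
t: 7.1
eef_pos: [630.9, -36.1, 154.5]
tcp_rot: [-1.57, -0.002, -0.137]
ft_force: [1.2, -0.2, -0.3]
opening: 0.993
t7.1 at [630.9 -36.1 154.5] [-89.9  -0.1  -7.9] open0.99 F [ 1.2 -0.2 -0.3] -> shift [-161.5   24.2  -60.5] turn [-0.1 83.4  0. ]
```

```bash
python3 -m crank '[[-16,0,-6,0,8,0],[-34,0,-12,0,16,0],[-50,0,-18,0,24,0],[-67,0,-24,0,33,0],[-82,0,-30,0,41,0]]' 1; python3 -c "
from h import *
go(462.6,-74,100,-91.3)"
```

```text
t: 7.6
eef_pos: [544.8, -54.7, 155.3]
tcp_rot: [-1.568, -0.001, -0.859]
ft_force: [-0.5, 0.3, 0.3]
opening: 0.997
t7.6 at [544.8 -54.7 155.3] [-89.9  -0.1 -49.2] open1.00 F [-0.5  0.3  0.3] -> shift [-39.1  55.  -74.9] turn [-0.2 42.1  0. ]
```

```bash
python3 -m crank '[[-8,11,-15,0,8.3,0],[-16,22,-30,0,16.7,0],[-24,33,-45,0,25,0],[-32,44,-60,0,33.5,0],[-39,55,-75,0,42,0]]' 1; python3 - <<'E'
from h import *
go(462.6,-74,6,-91.3)
p,d=look('top',5); cv2.imwrite('pics/top5c.png',cv2.resize(p[140:280,180:440],None,fx=3,fy=3,interpolation=cv2.INTER_CUBIC))
p2,d2=look('side',5); cv2.imwrite('pics/side5c.png',cv2.resize(p2[100:300,200:450],None,fx=3,fy=3))
W,m,lab,ids=bricks('side',p2,d2,72,100)
for n,p,d in(('top',p,d),('side',p2,d2)):
    W,m,lab,ids=bricks(n,p,d,72 if n=='top' else 82.5,100)
    for i in ids:
        v,u=np.nonzero(lab==i);Q=cast(n,np.c_[u,v],86)[:,:2].astype(np.float32)
        r=cv2.minAreaRect(Q);print(n,len(u),Q.mean(0),np.round(r[0],1),np.round(r[1],1),round(r[2],1))
E
```

```text
t: 8.1
eef_pos: [462.2, -74.3, 100.6]
tcp_rot: [-1.567, 0.001, -1.598]
ft_force: [1.0, -0.3, -0.3]
opening: 1.0
t8.1 at [462.2 -74.3 100.6] [-89.8   0.  -91.5] open1.00 F [ 1.  -0.3 -0.3] -> shift [-0.3 94.6  0.1] turn [-0.2 -0.2 -0. ]
top 959 [629.59717  -36.264538] [629.5 -36.3] [139.7  50.9] 82.3
side 597 [628.7258  -27.90415] [628.4 -31.8] [140.7  48.9] 82.1
```

View pics/top5c.png

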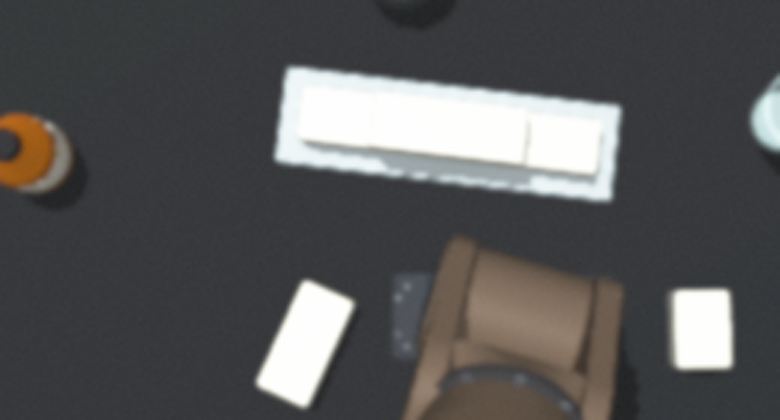

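View pics/side5c.png

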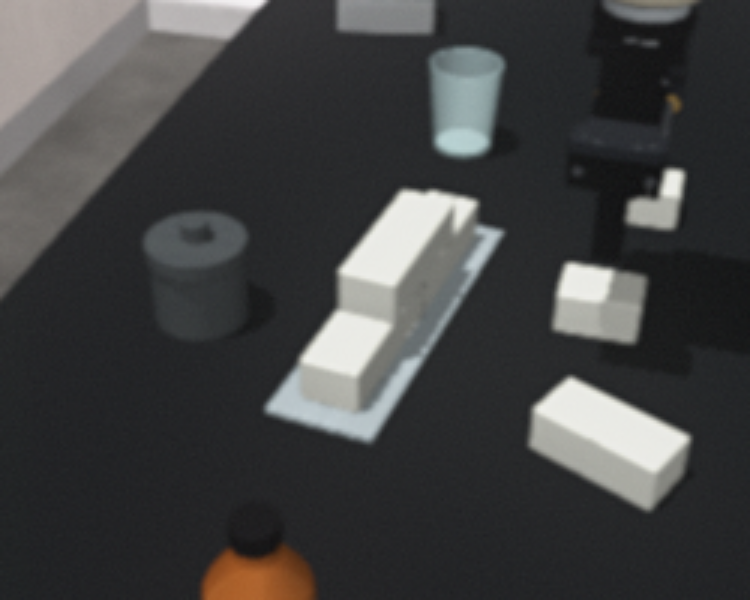

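The full brick lies flat, about 2 mm along and 2 mm across from the wall's centre, well within tolerance. From the known TCP, both cameras read x about 2 mm low. I allow for that when grasping the first half brick.

```bash
python3 -m crank '[[-0.3,20,2,0,0,0],[-0.3,42,2,0,0,0],[-0.3,64,2,0,0,0],[-0.3,82,2,0,0,0],[-0.3,93,2,0,0,0]]' 1; python3 -m crank '[[0,0,0,0,0,0],[0,0,0,0,0,0],[0,0,0,0,0,0],[0,0,0,0,0,0],[0,0,0,0,0,0]]' 0.3;python3 -m crank '[[0,0,0,0,0,0],[0,0,0,0,0,0],[0,0,0,0,0,0],[0,0,0,0,0,0],[0,0,0,0,0,0]]' 0.3; python3 - <<'E'
from h import *
go(464.5,-74,6,-91.3)
E
```

```text
t: 8.7
eef_pos: [463.9, -73.9, 6.5]
tcp_rot: [-1.57, 0.001, -1.592]
ft_force: [0.4, -0.4, 0.5]
opening: 1.0
t: 9.2
eef_pos: [464.2, -73.9, 7.0]
tcp_rot: [-1.569, 0.001, -1.591]
ft_force: [0.5, -1.2, -0.3]
opening: 0.641
t: 9.7
eef_pos: [464.3, -74.0, 7.3]
tcp_rot: [-1.569, 0.001, -1.591]
ft_force: [-1.1, -1.3, 6.3]
opening: 0.525
t9.7 at [464.3 -74.    7.3] [-89.9   0.  -91.2] open0.52 F [-1.1 -1.3  6.3] -> shift [0.  1.3 0.2] turn [-0.1  0.1 -0. ]
```

```bash
python3 -m crank '[[0,-5,0,0,0,0],[0,-20,0,0,0,0],[0,-45,0,0,0,0],[0,-75,0,0,0,0],[0,-100,0,0,0,0]]' 0.3; python3 -m crank '[[0,0,0,0,0,0]]' 0.3; python3 - <<'E'
from h import *
p2,d2=look('side',6); cv2.imwrite('pics/side6c.png',cv2.resize(p2[100:300,330:530],None,fx=3,fy=3))
go(647.5,69,150,-7.9)
E
```

```text
t: 10.2
eef_pos: [463.9, -74.0, 108.8]
tcp_rot: [-1.568, 0.001, -1.591]
ft_force: [-0.5, 0.3, -2.0]
opening: 0.52
t: 10.3
eef_pos: [464.9, -74.2, 111.3]
tcp_rot: [-1.564, -0.0, -1.591]
ft_force: [-0.6, 0.3, -1.0]
opening: 0.525
t10.3 at [464.3 -74.1 110. ] [-89.7   0.  -91.2] open0.52 F [-0.   0.5 -0.4] -> shift [-146.8  -39.1  180.4] turn [ -0.2 -83.3   0.2]
```

View pics/side6c.png

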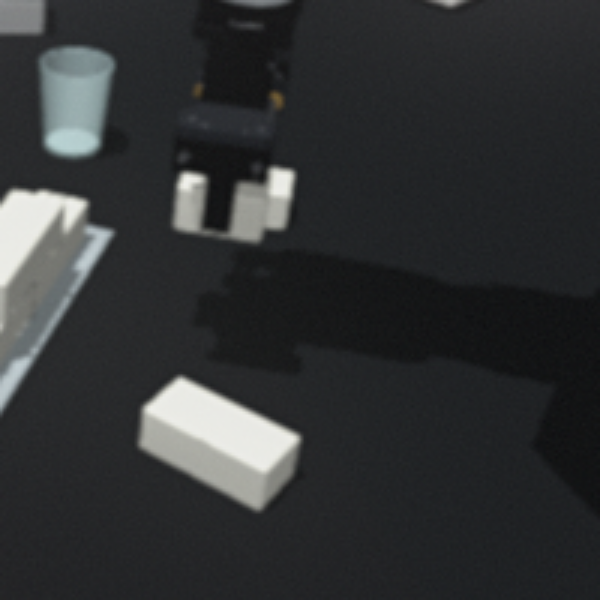

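```bash
python3 - <<'E'
from h import *
d=np.load('pics/side6.npy');W=cloud('side',d)
for (x,y) in[(185,210),(250,205),(245,225),(217,200)]:
    u=330+x//3;v=100+y//3; print(x,y,np.median(W[v-2:v+3,u-2:u+3].reshape(-1,3),0).round(1))
E
```

```text
185 210 [491.1 -49.6 121.8]
250 205 [440.9 -48.2 137.1]
245 225 [443.  -47.7 116.9]
217 200 [466.3 -39.9 143. ]
```

```bash
python3 -m crank '[[-14,-8,18,0,-8,0],[-29,-16,36,0,-16,0],[-44,-24,54,0,-24,0],[-59,-32,72,0,-33,0],[-74,-39,90,0,-41.5,0]]' 0.3; python3 - <<'E'
from h import *
go(646.8,72.3,130,-7.9)
E
```

```text
t: 10.85
eef_pos: [555.8, -1.2, 148.2]
tcp_rot: [-1.568, -0.002, -0.866]
ft_force: [0.2, -0.1, -1.5]
opening: 0.527
t10.8 at [555.8  -1.2 148.2] [-89.9  -0.1 -49.6] open0.53 F [ 0.2 -0.1 -1.5] -> shift [  3.   18.4 116.9] turn [ -0.1 -41.7   0.1]
```

```bash
python3 -m crank '[[0,3,23,0,-8.3,0],[1,6,47,0,-16.7,0],[2,10,70,0,-25,0],[3,14,94,0,-33.5,0],[3,18,117,0,-41.7,0]]' 0.3; python3 -m crank '[[0,0,0,0,0,0]]' 0.3;python3 - <<'E'
from h import *
go(646.8,72.3,53.3,-7.9)
E
```

```text
t: 11.35
eef_pos: [647.0, 72.9, 128.1]
tcp_rot: [-1.57, -0.0, -0.132]
ft_force: [-0.2, -1.4, -1.3]
opening: 0.527
t: 11.45
eef_pos: [647.7, 74.4, 125.5]
tcp_rot: [-1.571, 0.002, -0.127]
ft_force: [0.0, -1.0, -0.8]
opening: 0.52
t11.4 at [647.7  74.4 125.5] [-90.    0.1  -7.3] open0.52 F [ 0.  -1.  -0.8] -> shift [-0.5 72.2 -2.2] turn [-0.   0.6 -0.1]
```

```bash
python3 -m crank '[[-0.5,10,-2.2,0,0.6,0],[-0.5,20,-2.2,0,0.6,0],[-0.5,29,-2.2,0,0.6,0],[-0.5,31,-2.2,0,0.6,0],[-0.5,31,-2.2,0,0.6,0]]' 0.3; python3 - <<'E'
from h import *
p2,d2=look('side',7); cv2.imwrite('pics/side7c.png',cv2.resize(p2[100:300,230:430],None,fx=3,fy=3))
go(646.8,72.3,53.3,-7.9)
E
```

```text
t: 11.95
eef_pos: [646.6, 72.0, 94.0]
tcp_rot: [-1.571, 0.003, -0.138]
ft_force: [-0.6, 0.3, -1.6]
opening: 0.526
t12.0 at [646.9  72.1  94.6] [-90.    0.1  -7.9] open0.52 F [ 0.3 -0.2 -1.7] -> shift [-0.  41.3  0.2] turn [-0.  -0.  -0.1]
```

View pics/side7c.png

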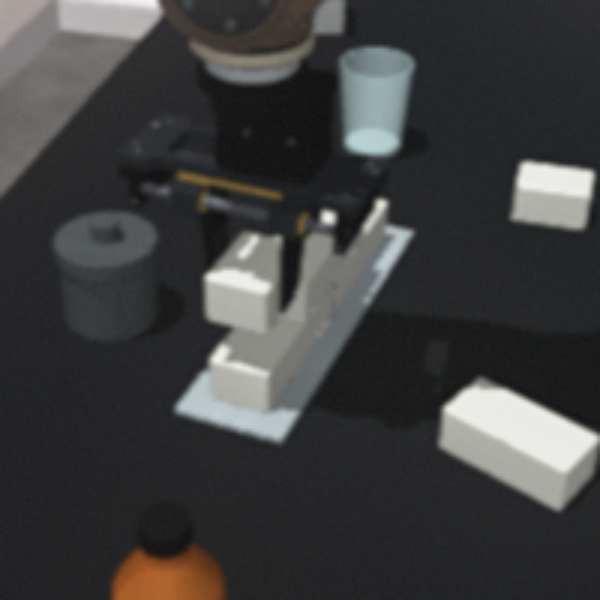

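The half brick hangs above the left end, its end face at (240,300) in the crop and the wall's end face at (243,382). I compare the two by depth.

```bash
python3 - <<'E'
from h import *
d=np.load('pics/side7.npy');W=cloud('side',d);u_=np.array([.137,.9906]);v_=np.array([-.9906,.137])
for (x,y) in[(240,300),(230,295),(255,310),(243,382),(230,380),(258,390)]:
    u=230+x//3;v=100+y//3; q=np.median(W[v-2:v+3,u-2:u+3].reshape(-1,3),0); print(x,y,q.round(1),'along',(q[:2]@u_).round(1))
E
```

```text
240 300 [645.7 106.2 111.5] along 193.7
230 295 [655.5 105.2 114.8] along 194.0
255 310 [634.4 107.9 107.4] along 193.8
243 382 [646.3 100.1  31.1] along 187.7
230 380 [659.   98.8  30.3] along 188.1
258 390 [634.4 101.8  25. ] along 187.8
```

```bash
python3 -m crank '[[0,10,-2.5,0,0,0],[0,20,-2.5,0,0,0],[0,29,-2.5,0,0,0],[0,35,-2.5,0,0,0],[0,38,-2.5,0,0,0]]' 0.3;  python3 -m crank '[[0,1,0,0,0,0],[0,2,0,0,0,0],[0,3,0,0,0,0]]' 0.3; python3 - <<'E'
from h import *
go(646.5,69.6,53.3,-7.9)
E
```

```text
t: 12.5
eef_pos: [646.2, 69.7, 55.5]
tcp_rot: [-1.571, 0.003, -0.138]
ft_force: [-0.0, -0.6, -2.2]
opening: 0.521
t: 12.8
eef_pos: [646.2, 69.6, 53.4]
tcp_rot: [-1.571, 0.003, -0.138]
ft_force: [-6.5, -0.6, 13.7]
opening: 0.526
t12.8 at [646.2  69.6  53.4] [-90.    0.2  -7.9] open0.53 F [-6.5 -0.6 13.7] -> shift [ 0.3  0.1 -0. ] turn [-0.  -0.  -0.2]
```

Contact; release and rise, then look.

```bash
python3 -m crank '[[0,0,0,0,0,0],[0,0,0,0,0,0],[0,0,0,0,0,0],[0,0,0,0,0,0],[0,0,0,0,0,0]]' 0.8; python3 -m crank '[[0,0,0,0,0,0],[0,-12,0,0,0,0],[0,-35,0,0,0,0],[0,-70,0,0,0,0],[0,-100,0,0,0,0]]' 1; python3 -c "
from h import *
go(444.7,-265.5,150,-91.0)"
```

```text
t: 13.3
eef_pos: [646.2, 69.6, 53.4]
tcp_rot: [-1.571, 0.003, -0.138]
ft_force: [-0.3, -0.2, 0.1]
opening: 0.793
t: 13.8
eef_pos: [646.6, 69.6, 155.7]
tcp_rot: [-1.571, 0.002, -0.138]
ft_force: [-0.1, 0.4, 0.4]
opening: 1.0
t13.8 at [646.6  69.6 155.7] [-90.    0.1  -7.9] open1.00 F [-0.1  0.4  0.4] -> shift [-153.8    5.9 -359.7] turn [ 0.1 83.1 -0.1]
```

```bash
python3 -m crank '[[-15,0,-35,0,8.2,0],[-30,0,-71,0,16.5,0],[-46,0,-108,0,25,0],[-62,0,-144,0,33.3,0],[-77,0,-180,0,41.6,0]]' 1; python3 - <<'E'
from h import *
go(444.7,-265.5,100,-91.3)
E
```

```text
t: 14.3
eef_pos: [544.6, -99.2, 156.8]
tcp_rot: [-1.571, 0.001, -0.87]
ft_force: [0.0, -0.3, 1.1]
opening: 0.998
t14.3 at [544.6 -99.2 156.8] [-90.    0.  -49.8] open1.00 F [ 0.  -0.3  1.1] -> shift [  62.7   56.9 -183.6] turn [ 0.  41.5 -0. ]
```

```bash
python3 -m crank '[[12,11,-36,0,8.3,0],[25,22,-73,0,16.6,0],[38,33,-110,0,25,0],[50,45,-147,0,33.3,0],[62.7,57,-183.6,0,41.5,0]]' 1; python3 -m crank '[[0,0,0,0,0,0]]' 1; python3 - <<'E'
from h import *
go(444.7,-266.5,6.5,-91.3)
p,d=look('top',8); cv2.imwrite('pics/top8c.png',cv2.resize(p[140:280,180:440],None,fx=3,fy=3,interpolation=cv2.INTER_CUBIC))
p2,d2=look('side',8); cv2.imwrite('pics/side8c.png',cv2.resize(p2[100:300,230:430],None,fx=3,fy=3))
for n,p,d in(('top',p,d),('side',p2,d2)):
    W,m,lab,ids=bricks(n,p,d,72 if n=='top' else 82.5,100)
    for i in ids:
        v,u=np.nonzero(lab==i);Q=cast(n,np.c_[u,v],86)[:,:2].astype(np.float32)
        r=cv2.minAreaRect(Q);print(n,len(u),np.round(r[0],1),np.round(r[1],1),round(r[2],1))
E
```

```text
t: 14.8
eef_pos: [443.9, -266.9, 100.4]
tcp_rot: [-1.571, -0.001, -1.6]
ft_force: [0.4, 0.0, -0.8]
opening: 1.0
t: 14.9
eef_pos: [442.0, -269.7, 100.0]
tcp_rot: [-1.572, -0.0, -1.609]
ft_force: [0.9, -0.2, -0.2]
opening: 1.001
t14.9 at [ 442.  -269.7  100. ] [-90.   -0.  -92.2] open1.00 F [ 0.9 -0.2 -0.2] -> shift [-3.3 93.5  2.7] turn [ 0.1 -0.9  0. ]
top 1443 [ 6.346e+02 -6.000e-01] [211.5  51.4] 81.8
side 980 [633.6   4.1] [213.2  49. ] 81.7
```

View pics/side8c.png

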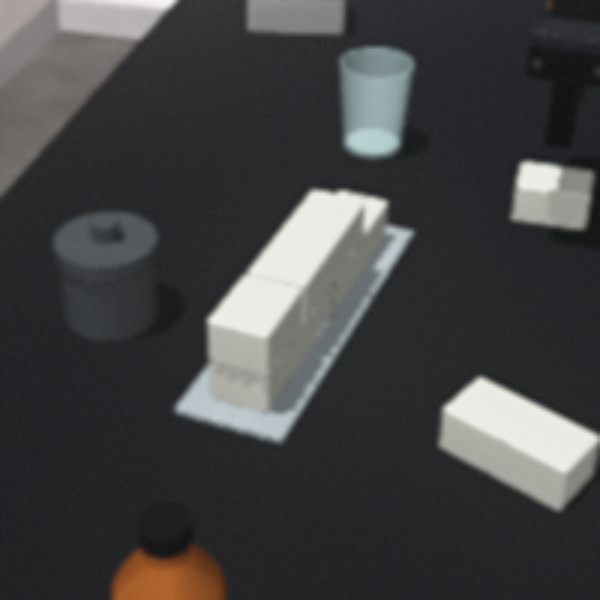

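View pics/top8c.png

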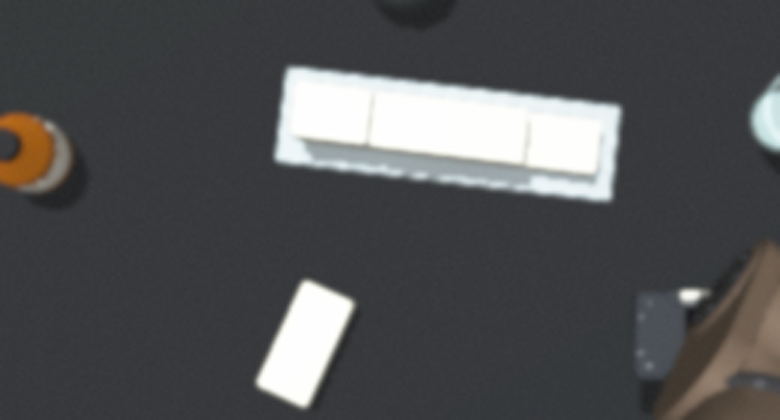

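The left half sits flush, and its joint at (275,275) in the side crop is nearly closed: the combined length reads 211.5 to 213 mm. Now the second half brick.

```bash
python3 -m crank '[[-3.3,20,2.7,0,-0.9,0],[-3.3,42,2.7,0,-0.9,0],[-3.3,64,2.7,0,-0.9,0],[-3.3,82,2.7,0,-0.9,0],[-3.3,93,2.7,0,-0.9,0]]' 1; python3 -m crank '[[0,0,0,0,0,0],[0,0,0,0,0,0],[0,0,0,0,0,0],[0,0,0,0,0,0],[0,0,0,0,0,0]]' 0.3;python3 -m crank '[[0,0,0,0,0,0],[0,0,0,0,0,0],[0,0,0,0,0,0],[0,0,0,0,0,0],[0,0,0,0,0,0]]' 0.3; python3 -m crank '[[0,-5,0,0,0,0],[0,-20,0,0,0,0],[0,-45,0,0,0,0],[0,-75,0,0,0,0],[0,-110,0,0,0,0]]' 0.3; python3 -m crank '[[0,0,0,0,0,0]]' 0.3; python3 - <<'E'
from h import *
go(617.2,-140.5,135,-7.9)
p2,d2=look('side',9); cv2.imwrite('pics/side9c.png',cv2.resize(p2[80:240,330:530],None,fx=3,fy=3))
E
```

```text
t: 15.5
eef_pos: [447.2, -263.4, 7.5]
tcp_rot: [-1.57, -0.001, -1.582]
ft_force: [-0.5, 0.1, 0.3]
opening: 1.0
t: 16.0
eef_pos: [447.5, -263.7, 8.1]
tcp_rot: [-1.569, -0.001, -1.582]
ft_force: [0.3, -1.6, 1.6]
opening: 0.636
t: 16.5
eef_pos: [447.6, -263.9, 8.5]
tcp_rot: [-1.569, -0.002, -1.582]
ft_force: [-0.6, -1.4, 6.5]
opening: 0.524
t: 17.0
eef_pos: [446.8, -263.2, 119.1]
tcp_rot: [-1.571, -0.001, -1.583]
ft_force: [1.6, -0.5, -1.9]
opening: 0.526
t: 17.1
eef_pos: [448.0, -264.0, 122.8]
tcp_rot: [-1.566, -0.004, -1.582]
ft_force: [-0.1, -0.2, -1.9]
opening: 0.521
t17.1 at [ 448.  -264.   122.8] [-89.7  -0.2 -90.7] open0.52 F [-0.1 -0.2 -1.9] -> shift [-125.4  -11.9  167.8] turn [ -0.1 -82.8   0.4]
```

View pics/side9c.png

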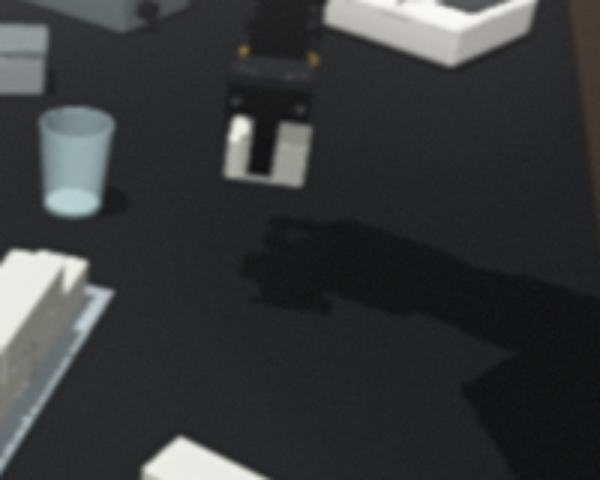

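```bash
python3 -m crank '[[-12,-1,16,0,-8,0],[-25,-2,33,0,-16,0],[-37,-4,50,0,-24,0],[-50,-5,67,0,-33,0],[-62,-6,84,0,-41.5,0]]' 0.3; python3 - <<'E'
from h import *
go(617.5,-140.6,130,-7.9)
E
```

```text
t: 17.65
eef_pos: [532.0, -201.4, 125.6]
tcp_rot: [-1.571, -0.001, -0.857]
ft_force: [-0.8, -0.1, -0.9]
opening: 0.524
t17.6 at [ 532.  -201.4  125.6] [-90.   -0.1 -49.1] open0.52 F [-0.8 -0.1 -0.9] -> shift [  9.9  -4.4 104.4] turn [  0.1 -41.2   0.1]
```

```bash
python3 -m crank '[[2,-2,21,0,-8.2,0],[4,-4,42,0,-16.5,0],[6,-4,63,0,-25,0],[8,-4,84,0,-33,0],[10,-4,104.4,0,-41.2,0]]' 0.3; python3 -m crank '[[0,0,0,0,0,0]]' 0.3;python3 - <<'E'
from h import *
go(617.5,-140.6,112,-7.9)
E
```

```text
t: 18.15
eef_pos: [617.5, -139.8, 128.0]
tcp_rot: [-1.571, 0.002, -0.132]
ft_force: [0.3, 1.0, -2.2]
opening: 0.524
t: 18.25
eef_pos: [618.3, -138.4, 126.3]
tcp_rot: [-1.571, 0.003, -0.127]
ft_force: [-0.4, 0.6, -1.8]
opening: 0.523
t18.2 at [ 618.3 -138.4  126.3] [-90.    0.2  -7.3] open0.52 F [-0.4  0.6 -1.8] -> shift [-0.5 14.3 -2.3] turn [ 0.   0.6 -0.2]
```

```bash
python3 -m crank '[[-0.5,7,-2.3,0,0.6,0],[-0.5,14,-2.3,0,0.6,0],[-0.5,14,-2.3,0,0.6,0],[-0.5,14,-2.3,0,0.6,0]]' 0.3; python3 - <<'E'
from h import *
p2,d2=look('side',10); cv2.imwrite('pics/side10c.png',cv2.resize(p2[100:250,270:420],None,fx=4,fy=4))
go(617.5,-140.6,55,-7.9)
E
```

```text
t: 18.65
eef_pos: [617.0, -141.0, 111.9]
tcp_rot: [-1.571, 0.004, -0.139]
ft_force: [0.3, -0.8, -1.2]
opening: 0.523
t18.7 at [ 617.2 -141.   112.3] [-90.    0.2  -8. ] open0.53 F [-0.6  0.1 -1. ] -> shift [ 0.4 57.3  0.4] turn [ 0.  -0.1 -0.2]
```

View pics/side10c.png

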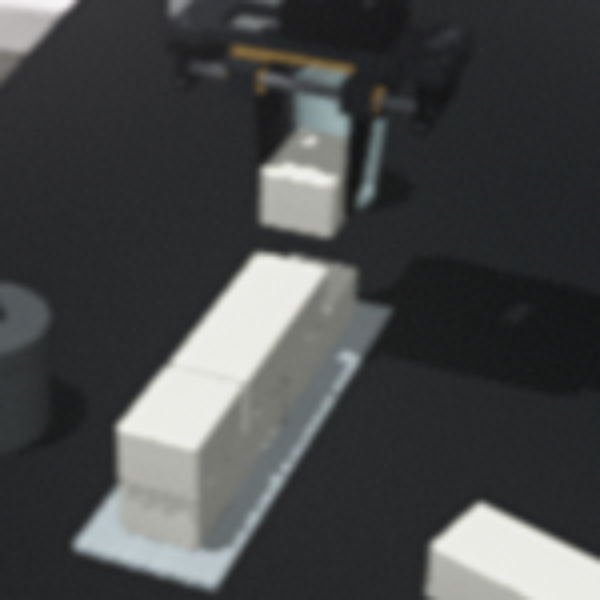

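The half brick hangs above the right end, with its near face at about (300,200) in the crop. I measure that face and the full brick's far top edge, at about (295,258).

```bash
python3 - <<'E'
from h import *
p=cv2.imread('pics/side10.png');d=np.load('pics/side10.npy');W=cloud('side',d);u_=np.array([.137,.9906]);v_=np.array([-.9906,.137])
for (x,y) in[(285,200),(300,205),(325,210),(150,465),(175,475),(150,515),(180,525)]:
    u=270+x//4;v=100+y//4; q=np.median(W[v-2:v+3,u-2:u+3].reshape(-1,3),0); print(x,y,q.round(1),'along',(q[:2]@u_).round(1),'across',(q[:2]@v_).round(1))
# top surface of 2nd course
m=(W[...,2]>82.5)&(W[...,2]<92)&(p[...,1]>150)
m[:150+8]=0
k,l,st,_=cv2.connectedComponentsWithStats(m.astype(np.uint8)); i=1+st[1:,4].argmax(); v,u=np.nonzero(l==i)
Q=cast('side',np.c_[u,v],86)[:,:2]; a=Q@u_; print(len(u),'top along',np.percentile(a,[0,.5,99.5,100]).round(1), v.min())
E
```

```text
285 200 [ 627.7 -111.5  121.7] along -24.5 across -637.1
300 205 [ 616.6 -109.4  122.7] along -23.9 across -625.8
325 210 [ 600.4 -107.   122.9] along -23.7 across -609.4
150 465 [654.6 102.7  63.4] along 191.4 across -634.3
175 475 [640.1 105.5  62.5] along 192.2 across -619.6
150 515 [656.7  99.2  24.6] along 188.3 across -636.9
180 525 [636.6 101.9  22.3] along 188.2 across -616.7
976 top along [-15.7 -14.6 194.9 197.2] 163
```

Estimated gap is 3.8 mm, so I shift 1.5 mm inward and lower.

```bash
python3 -m crank '[[0.4,12,1.5,0,0,0],[0.4,24,1.5,0,0,0],[0.4,36,1.5,0,0,0],[0.4,46,1.5,0,0,0],[0.4,52,1.5,0,0,0]]' 0.3;  python3 -m crank '[[0,1,0,0,0,0],[0,2,0,0,0,0]]' 0.3; python3 - <<'E'
from h import *
go(617.5,-139.5,54.3,-7.9)
E
```

```text
t: 19.2
eef_pos: [617.2, -139.4, 58.8]
tcp_rot: [-1.571, 0.005, -0.139]
ft_force: [-1.1, -0.8, -0.3]
opening: 0.524
t: 19.4
eef_pos: [617.2, -139.4, 56.5]
tcp_rot: [-1.571, 0.005, -0.139]
ft_force: [-0.2, -0.1, -0.6]
opening: 0.525
t19.4 at [ 617.2 -139.4   56.5] [-90.    0.3  -8. ] open0.52 F [-0.2 -0.1 -0.6] -> shift [ 0.3  2.2 -0.1] turn [-0.  -0.1 -0.3]
```

```bash
python3 -m crank '[[0,0.7,0,0,0,0],[0,1.4,0,0,0,0],[0,2.1,0,0,0,0]]' 0.3; python3 -m crank '[[0,0.4,0,0,0,0],[0,0.8,0,0,0,0]]' 0.3; python3 - <<'E'
from h import *
go(617.5,-139.5,54.3,-7.9)
E
```

```text
t: 19.7
eef_pos: [617.4, -139.4, 54.7]
tcp_rot: [-1.571, 0.005, -0.139]
ft_force: [0.7, 0.5, -2.3]
opening: 0.527
t: 19.9
eef_pos: [617.4, -139.5, 54.6]
tcp_rot: [-1.571, 0.004, -0.139]
ft_force: [-3.2, 1.4, 9.8]
opening: 0.527
t19.9 at [ 617.4 -139.5   54.6] [-90.    0.3  -8. ] open0.53 F [-3.2  1.4  9.8] -> shift [ 0.2  0.3 -0. ] turn [-0.  -0.1 -0.3]
```

```bash
python3 -m crank '[[0,0,0,0,0,0],[0,0,0,0,0,0],[0,0,0,0,0,0],[0,0,0,0,0,0],[0,0,0,0,0,0]]' 0.8; python3 -m crank '[[0,0,0,0,0,0],[0,-12,0,0,0,0],[0,-35,0,0,0,0],[0,-70,0,0,0,0],[0,-110,0,0,0,0]]' 1; python3 -m crank '[[-40,0,0,0,0,0],[-80,0,0,0,0,0],[-120,0,0,0,0,0],[-150,0,0,0,0,0],[-150,0,0,0,0,0]]' 1; python3 - <<'E'
from h import *
p,d=look('top',11); cv2.imwrite('pics/top11c.png',cv2.resize(p[140:280,180:440],None,fx=3,fy=3,interpolation=cv2.INTER_CUBIC))
p2,d2=look('side',11); cv2.imwrite('pics/side11c.png',cv2.resize(p2[100:250,270:420],None,fx=4,fy=4,interpolation=cv2.INTER_CUBIC))
for n,p,d in(('top',p,d),('side',p2,d2)):
    W,m,lab,ids=bricks(n,p,d,72 if n=='top' else 82.5,100)
    for i in ids:
        v,u=np.nonzero(lab==i);Q=cast(n,np.c_[u,v],86)[:,:2].astype(np.float32)
        r=cv2.minAreaRect(Q);print(n,len(u),np.round(r[0],1),np.round(r[1],1),round(r[2],1))
E
```

```text
t: 20.4
eef_pos: [617.4, -139.4, 54.5]
tcp_rot: [-1.571, 0.004, -0.139]
ft_force: [0.9, -0.7, 0.2]
opening: 0.795
t: 20.9
eef_pos: [617.4, -139.4, 165.8]
tcp_rot: [-1.571, 0.006, -0.139]
ft_force: [0.7, 0.2, 0.6]
opening: 0.999
t: 21.4
eef_pos: [465.9, -117.9, 167.8]
tcp_rot: [-1.57, 0.006, -0.139]
ft_force: [0.6, 0.6, -0.8]
opening: 1.0
top 1918 [629.9 -36.1] [283.2  51.6] 82.2
side 1208 [628.6 -32.1] [282.1  49.6] 82.1
```

View pics/side11c.png

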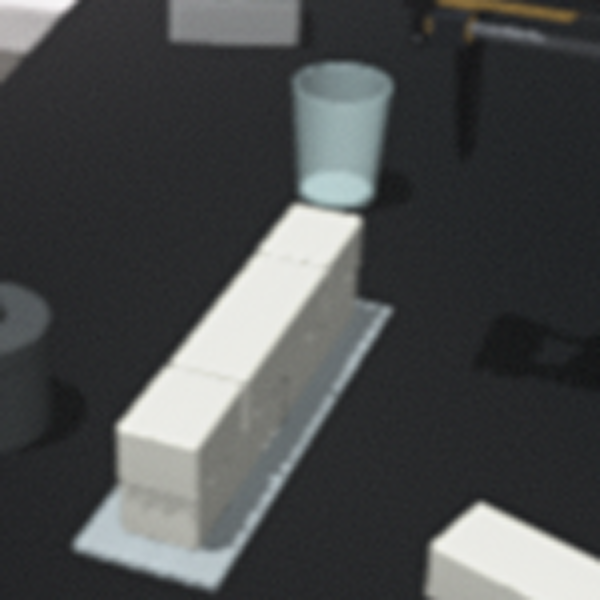

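View pics/top11c.png

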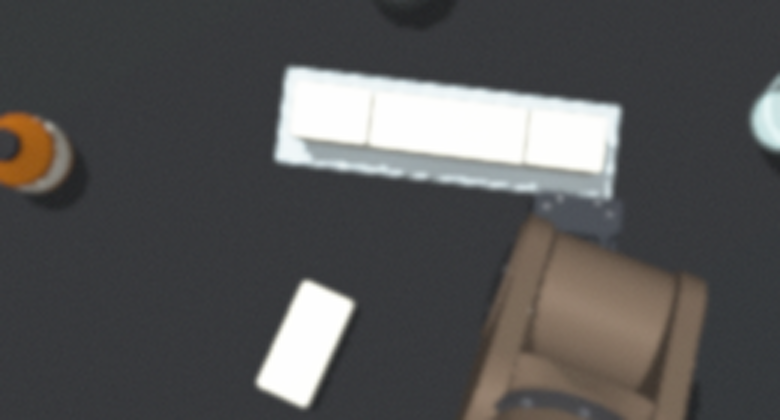

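The course is about 282.5 mm long, so both joints together open 2 to 4 mm. It is centred within about 2 mm and its angle of 82.2° matches the wall's 82.2°. The spare at (305,343) in the top crop and the other bystanders have not moved. I hand in.

```bash
python3 -c "
from cell import job
print(job.job_done())"
```

```text
the job is handed in; nothing more can be done
None
```

I laid the second course and handed the job in at about 21 s: the full brick over the joint, with a half brick close against each end. Each brick was lowered until it touched, at about 10–14 N, and then released. The hand-in reported no verdict.

- **Course position:** The last pictures from both cameras show the course 282–283 mm long, so the two joints are open 2–4 mm together. It is about 2 mm off centre along the wall and 1–2 mm across. Its angle is 82.1–82.2°, and the wall measured 82.2° (top camera) and 81.9° (side camera).
- **Bystanders:** The spare brick, bottle and beaker looked unmoved in the last pictures. The pot did too, as far as it showed at the edge of those crops. I compared these by eye and did not re-measure them.
- **Disagreements:** The two cameras differed by about 4 mm in y and read about 2 mm low in x against the gripper. I therefore judged the placings relative to the wall within each picture. The second half brick was gripped about 3 mm off its middle, and I allowed for that when placing it.

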